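Lock the battery hatch with the slot key

ROBOT

A 6-joint arm with a two-finger parallel gripper is mounted at the origin on the work surface. World frame = base frame: x ahead of the robot, y to its left, z up, the work surface at z = 0. Lengths are in m, angles in rad, forces in N, time in s.
With the tool pointing down it reaches from about 0.3 to 0.75 m from the base axis. Payload 8.5 kg.
Tool frame: the origin (TCP) lies at the very end of the fingers, on their centre line; the grasp point (between the pads) lies 19 mm behind it; y points along the fingers, x is the direction in which the jaws open and shut, and the axes are right-handed (so a half turn about y gives the same grasp; the last joint's range is limited). The gripper opens to 85 mm and grips with 20 to 120 N. Pads are 22 mm wide; open, the fingers measure 114 mm over their backs; the gripper's body (76 mm by 85 mm) begins 54 mm behind the grasp point. The pads swing forward as they close: fully open they stand 13 mm farther back than shut.
Start: joints at [0.992, 0.381, 1.297, -0, 1.464, -0.215], TCP at [0.196, 0.514, 0.231] pointing down, gripper open.
Joint ranges: [-3.11, 3.11], [-0.89, 2.33], [0.22, 2.48], [-1.42, 4.56], [0.17, 2.85], [-2.88, 2.88]. Speed limits (rad/s): [2.39, 2.39, 3.14, 3.14, 3.14, 3.14].

INTERFACE

Orientations are given as a rotation vector (axis times angle).
In Python, from rig import manip gives the robot as it stands.
- The arm moves only by the tool send_rows, never from a script. Its argument "targets" is a list of rows, each a list of 7 numbers: the shift along the world's x, y, z in mm, then the turn, a rotation vector about the world's x, y, z in rad, then the opening in per cent of the stroke, from 0 (shut) to 100 (fully open). A call has exactly 10 rows; each row is the pose to reach, as a shift and turn from the pose commanded when the call began; what a row does not reach only later rows make up. A row lasts 1/12 s, in which the tool goes at most 41.7 mm and 7.16 degrees, less where a joint would pass 70% of its speed; a pose out of reach is approached as far as the arm can. A call with a gripper value outside its range is refused whole. The fingers move at their own pace and stop on an object; "force" is the grip in N (left out, the last holds). Time passes only in rows, so rows that repeat a pose let the fingers close, or fill a call up. It gives the time, the measured TCP pose, the force and the opening at its end, in the units of the state.
- manip.observe(): the state, without advancing time (a new reading comes with each control period).
- manip.snapshot(name): name is "scene" or "top" or "wrist"; returns a dict with "frame" (480x640x3 uint8, red, green, blue), "intrinsics" (3x3 intrinsics, pixels), "D" ([k1, k2, p1, p2, k3] as OpenCV has them; the pictures are not rectified), "R" (3x3) and "t" (3): a world point X has camera coordinates R X + t; the wrist camera has in their place "mount" (4x4, takes a point from camera to tool coordinates, whose origin is the TCP and whose axes are the tool frame's). Camera axes: x right, y down, z forward; pixel columns grow to the right and rows downward; lengths in m; the calibration is good to about 2 mm. A picture is of the moment at which its call begins: read the wrist's pose just before it. There is no depth.
- manip.finish_job(): hands the job in, once; it reports no verdict.
Trained networks look in a picture, given as the dict that the camera call returned (one of the last four; its "shot" number tells which), for a name from the list of things; names that differ only in an ending like _2 or _b are one class to them, and where a whole thing is asked for, a point or a joint stands for the part that bears it (a point fixed in the world has none). Each returns a list of dicts, best first, with "conf" (0 to 1); they miss things now and then, are a little off and sometimes report something else, mostly with a low value. They report only what shows in the picture. A call takes as long as a camera call. They do not tell look-alikes from the thing itself.
- manip.boxes_of(picture, target): "centre" ([column, row] in pixels, amid what is visible of it).
- manip.silhouettes(picture, target): "mask" (480x640 bool, what is visible of it) and "centre" ([column, row] in pixels, amid what is visible of it).
The state is a dict: "t": time; "qpos": joint angles; "qvel": joint speeds; "tau": joint torques, N m; "position": TCP position; "orientation": TCP orientation; "ft_force": force on the tool from outside, world axes, zero at the start; "torque": the same for the moment, N m; "grip_width": opening from 0.0 (shut) to 1.0 (fully open).
Only numpy, scipy, OpenCV 4.12 (cv2) and the standard library are available. Lean on these libraries where they do the work, as an engineer would, in place of code of your own. Each camera call takes 0.05 s, during which the arm holds its last target. There are 200 camera calls.

TASK

The hatch of the grey battery box on the bench has been left unlocked. Take the slot key from its wooden stand, put its blade in the slotted quarter-turn fastener and turn the fastener clockwise (seen from above) until it comes up against its stop, then put the key back upright in its stand, seated on its collar. Leave the other things on the bench where they are.

Things in the scene. Friction and masses are not known exactly. Their poses are not given: they have to be found in the camera images.
- battery_box: Grey cast box 170 (x) by 120 (y) by 55 mm high, fixed to the bench, with an aluminium hatch plate 150 x 96 x 4 mm on top (plate top 59 mm above the bench). Origin: centre of its underside. The fastener's axis is vertical, at x = -30 mm, y = 0 in this frame; two thin bars on the plate, along the box's y either side of the fastener, mark the locked position of the slot.
- fastener (a joint): Angle of the slotted quarter-turn fastener in rad: 0 fully unlocked (slot along the box's x axis), 1.57 locked, at a rigid stop (slot along the box's y axis, in line with the marks). Grows as the fastener turns clockwise seen from above; it starts between 0.1 and 0.5. It stays where it is left and needs about 0.12 N m to turn.
- slot (a point): Point on the fastener's axis, level with the top of its round steel head (50 mm diameter, 12 mm high, top 71 mm above the bench). Its x axis lies along the slot and turns with it; z is up. The slot is 8 mm wide, 44 mm long between closed ends, and 9 mm deep; the slot's floor is 62 mm above the bench.
- key: Loose slot key, 80 to 140 g, in the stand, blade down, z up. Origin: centre of the underside of its flat collar (48 x 28 x 4 mm). Above the collar a black handle 34 mm (key x) by 16 mm (key y), its top 62 mm above the origin; grip it across the 16 mm. Below it a steel blade 30 mm wide (key x), 3 mm thick, reaching 26 mm below the origin. In the slot the blade has about 0.17 rad of play either way.
- key_tip (a point): Middle of the lower edge of the key's blade, 26 mm below the key's origin.
- stand: Fixed wooden block 100 (x) by 75 (y) by 45 mm high with a pocket in its top, 41 mm (x) by 12 mm (y) and 34 mm deep; the key's collar rests on the top with the blade in the pocket. Origin: centre of its underside; the pocket is in the middle. It stands to the left or to the right of the battery box.
- coupling: Bystander: copper pipe coupling, 35 mm diameter, 45 mm high, standing on the bench on the side of the box where the stand is not. Origin: centre of its underside.
- t_nut: Bystander: black T-nut, 40 x 22 x 17 mm, in front of the box. Origin: centre of its underside.
- washers: Bystander: stack of rusty washers, 42 mm diameter, 19 mm high, beyond the box. Origin: centre of its underside.
- wrench: Bystander: steel wrench, 170 mm long, lying beyond the box to the left. Origin: centre of its underside.
- jar: Bystander: glass jar, 60 mm diameter, 90 mm high, beyond the box to the right. Origin: centre of its underside.
Not all that is in view belongs to the job. Leave any green look-alike of the key alone. What is shaped like the battery_box but yellow is not meant.

How it is judged:
On the way, in this order (a step that is already met when the one before it is completed fails the run):
1. the key's blade is in the fastener's slot (z of key_tip in the frame of slot below -0.004 m and horizontal distance between key_tip and slot below 0.012 m), for 0.1 s.
2. the fastener has been turned to its stop with the blade in the slot (value of joint fastener above 1.48 rad and z of key_tip in the frame of slot below -0.002 m and horizontal distance between key_tip and slot below 0.015 m), for 0.1 s.
At the end, for the whole second after the job is handed in: The fastener is within 5 degrees of its locked stop (joint above 1.48 rad), and the key is at rest, upright within 7 degrees, back in the stand's pocket with its collar on the stand's top (within 12 mm sideways and 4 mm in height) (value of joint fastener above 1.48 rad and horizontal distance between key and stand below 0.012 m and z of key in the frame of stand between 0.041 and 0.049 m and angle between key's own z axis and vertical below 0.12 rad and linear speed of key below 0.02 m/s); the robot touches nothing.
It fails at once if a bystander (coupling, T-nut, washers, wrench or jar) is moved more than 30 mm (distance of any of coupling, t_nut, washers, wrench, jar from where it was at the start of the episode above 0.03 m).
It also fails if it takes over 53 s, if anything falls off the work surface, if the arm or the gripper's body presses on something with over 40 N, if the wrist force passes 120 N, or if a joint passes its speed limit or range.

## Working session

There is one attempt and no reset: what is moved stays moved. The work goes in short steps, Python scripts to look and compute and a tool call to move; the robot and the scene stay as the last step left them, time stands still between calls to the robot, and variables do not carry over. Pictures are saved under pics/ and viewed, about 8 in all and at most 12, crops included, and the job is handed in when it is done.

Besides the shell and the picture viewer there is one more tool, called after "Emit:" as name(argument=value, ...) on one line, values as JSON. send_rows: Moves the arm, as the interface text tells. Its arguments: {"type":"object","properties":{"targets":{"type":"array","items":{"type":"array","items":{"type":"number"}}},"force":{"type":"number"}},"required":["targets"]}

```bash
mkdir -p pics; ls; python3 - <<'E'
from rig import manip
import cv2, numpy as np
np.set_printoptions(precision=4,suppress=True)
print(manip.observe())
for n in("scene","top"):
    p=manip.snapshot(n); cv2.imwrite(f"pics/{n}0.png",p["frame"][:,:,::-1])
    print(n,p["intrinsics"],p["D"],p["R"],p["t"])
    for k in("key","stand","battery_box","fastener"):
        print(k,[(round(d["conf"],2),np.round(d["centre"])) for d in manip.boxes_of(p,k)])
E
```

```text
pics
{'t': 0.0, 'qpos': array([ 0.9917,  0.3812,  1.2982,  0.    ,  1.4636, -0.2153]), 'qvel': array([-0.0013, -0.0013, -0.    ,  0.0008, -0.    , -0.0012]), 'tau': array([  0.0012, -44.8467, -23.1275,  -0.0002,   0.0048,   0.    ]), 'position': array([0.1956, 0.5138, 0.2307]), 'orientation': array([-1.3602, -0.9361,  0.9383]), 'ft_force': array([ 0.0705,  1.1515, -0.0539]), 'torque': array([-0.0389,  0.0234, -0.003 ]), 'grip_width': 1.0019169829543957}
scene [[618.5202   0.     324.0991]
 [  0.     618.5202 252.3422]
 [  0.       0.       1.    ]] [-0.0263  0.      0.      0.      0.    ] [[ 0.8643  0.5029  0.0047]
 [ 0.4079 -0.6955 -0.5915]
 [-0.2942  0.5132 -0.8063]] [-0.4497 -0.1719  1.3542]
key [(0.82, array([179., 354.])), (0.78, array([247., 395.])), (0.25, array([253., 410.])), (0.23, array([324., 246.]))]
stand [(0.98, array([257., 408.]))]
battery_box [(0.7, array([338., 266.])), (0.7, array([286., 152.]))]
fastener [(0.58, array([275., 136.])), (0.56, array([326., 248.]))]
top [[453.2116   0.     313.8166]
 [  0.     453.2116 241.3288]
 [  0.       0.       1.    ]] [0.0378 0.     0.     0.     0.    ] [[ 0.0127 -0.9998  0.0152]
 [-0.9982 -0.0136 -0.0578]
 [ 0.058  -0.0145 -0.9982]] [-0.0183  0.5433  0.8175]
key [(0.88, array([474., 321.])), (0.56, array([480., 237.]))]
stand [(0.81, array([468., 238.]))]
battery_box [(0.89, array([304., 246.])), (0.82, array([184., 381.]))]
fastener [(0.98, array([171., 406.])), (0.85, array([300., 254.]))]
```

View pics/top0.png

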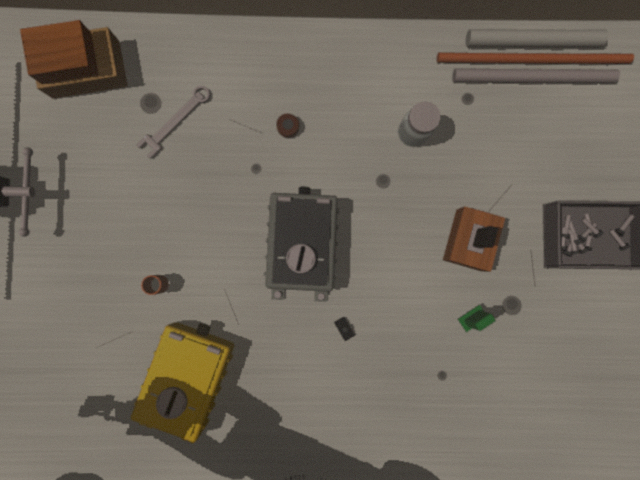

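View pics/scene0.png

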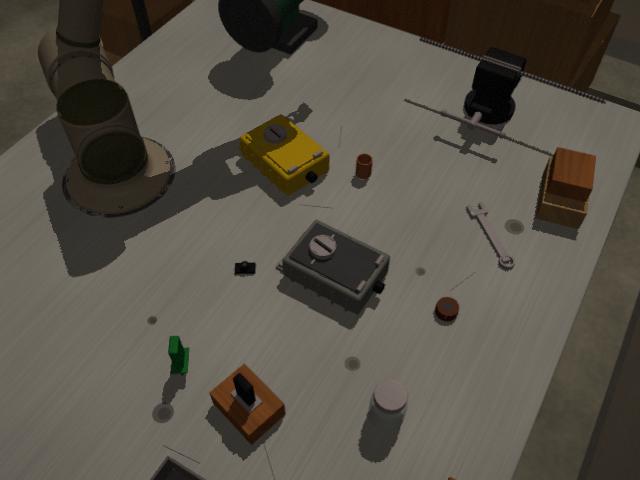

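The top view shows two boxes: the grey one at (304,246), with its fastener at (300,258), and a yellow look-alike at (184,381). There are also two keys: a black one in the stand at (485,237) and a green look-alike at (478,319). The grey box and the black key fit the description. I'll confirm this in one crop and measure the poses.

```bash
cat > h.py <<'E'
import cv2, numpy as np
from rig import manip
from scipy.spatial.transform import Rotation as Ro
np.set_printoptions(precision=4,suppress=True)
def pose(p,st=None):
    if "mount" not in p: return p["R"],np.array(p["t"])
    M=p["mount"]; T=np.eye(4); T[:3,:3]=Ro.from_rotvec(st["orientation"]).as_matrix(); T[:3,3]=st["position"]
    W=np.linalg.inv(T@M); return W[:3,:3],W[:3,3]
def unproj(p,px,z,st=None):
    R,t=pose(p,st); n=cv2.undistortPoints(np.array(px,float).reshape(-1,1,2),p["intrinsics"],p["D"])[:,0]
    d=np.c_[n,np.ones(len(n))]@R; c=-R.T@t
    return c+d*((z-c[2])/d[:,2])[:,None]
def proj(p,X,st=None):
    R,t=pose(p,st); return cv2.projectPoints(np.array(X,float).reshape(-1,3),cv2.Rodrigues(R)[0],t,p["intrinsics"],p["D"])[0][:,0]
def crop(p,c,w,s,name):
    f=p["frame"]; x,y=int(c[0]-w/2),int(c[1]-w/2); x=max(x,0);y=max(y,0)
    g=cv2.resize(f[y:y+w,x:x+w],None,fx=s,fy=s,interpolation=cv2.INTER_CUBIC); cv2.imwrite(name,g[:,:,::-1])
    return x,y
E
python3 - <<'E'
from h import *
p=manip.snapshot("top")
f=p["frame"]
a=cv2.resize(f[190:290,425:525],None,fx=4,fy=4,interpolation=cv2.INTER_CUBIC)
b=cv2.resize(f[190:305,255:355][:100+15],None,fx=4,fy=4,interpolation=cv2.INTER_CUBIC)[:460]
a=cv2.copyMakeBorder(a,0,60,0,0,cv2.BORDER_CONSTANT)
g=np.clip(np.hstack([a,b]).astype(float)*1.7,0,255).astype(np.uint8)
cv2.imwrite("pics/crop1.png",g[:,:,::-1])
for k,c,z in(("stand",(475,238),.045),("battery_box",(304,246),.055),("fastener",(300,258),.071),("key",(485,237),.08)):
    for d in manip.silhouettes(p,k):
        if np.hypot(*(np.array(d["centre"])-c))<30:
            cs=max(cv2.findContours(d["mask"].astype(np.uint8),0,2)[0],key=cv2.contourArea)
            bx=cv2.boxPoints(cv2.minAreaRect(cs)); X=unproj(p,bx,z)
            print(k,round(d["conf"],2),d["centre"],bx.tolist(),X.tolist()); print(X.mean(0))
for k in("coupling","t_nut","washers","wrench","jar"):
    q=manip.boxes_of(p,k); print(k,[(round(d["conf"],2),unproj(p,[d["centre"]],0.02)[0][:2]) for d in q])
E
```

```text
stand 0.88 [469.6, 238.6] [[441.3963317871094, 259.85699462890625], [457.5824890136719, 204.10458374023438], [505.3617858886719, 217.97598266601562], [489.1756286621094, 273.7283935546875]] [[0.5119528477637677, -0.23726444964008298, 0.04500000000000004], [0.6117772464649204, -0.2664017840426392, 0.04500000000000004], [0.5880115744388859, -0.3509755898876489, 0.04500000000000004], [0.48863400397602075, -0.321356044198877, 0.04500000000000004]]
[ 0.5501 -0.294   0.045 ]
battery_box 0.63 [301.4, 244.3] [[262.6025085449219, 298.1073913574219], [269.1706237792969, 184.80699157714844], [340.1783752441406, 188.92340087890625], [333.6102600097656, 302.22381591796875]] [[0.4413315265414634, 0.07700400898950766, 0.05500000000000005], [0.6397906210226836, 0.06928200296876923, 0.05500000000000005], [0.6344348796529958, -0.05592544791981974, 0.05500000000000005], [0.4356240222494504, -0.046345565710930126, 0.05500000000000005]]
[0.5378 0.011  0.055 ]
fastener 0.71 [302.3, 256.2] [[286.0, 244.0], [313.0, 244.0], [313.0, 272.0], [286.0, 272.0]] [[0.5350259769751917, 0.03727528896547097, 0.07099999
[... 236 characters left out ...]
 [479.6, 235.1] [[466.1764831542969, 249.2941131591797], [473.1176452636719, 221.52940368652344], [497.3529357910156, 227.58824157714844], [490.4117736816406, 255.3529510498047]] [[0.5297127740849803, -0.2689076217322612, 0.07999999999999996], [0.577180221556611, -0.2809874279943973, 0.07999999999999996], [0.567370669212659, -0.3219331460100475, 0.07999999999999996], [0.5200030827692337, -0.309733468408031, 0.07999999999999996]]
[ 0.5486 -0.2954  0.08  ]
coupling [(0.55, array([0.4523, 0.2779])), (0.24, array([ 0.5529, -0.3124]))]
t_nut [(0.7, array([ 0.3859, -0.0662]))]
washers [(0.83, array([0.7602, 0.0426]))]
wrench [(0.98, array([0.7605, 0.2492]))]
jar [(0.83, array([ 0.7617, -0.2052]))]
```

View pics/crop1.png

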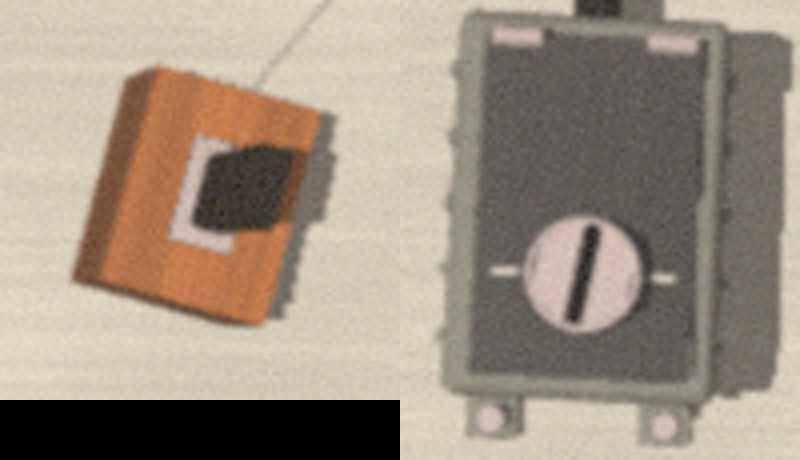

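The crop confirms the black key in the wooden stand. The stand's top corners are at (464,207), (505,217), (492,270) and (450,261). The grey box's fastener is at (300.5,258), with the slot running (303,247)–(298,270) and the marks at (281,257.5) and (321,259.5).

```bash
python3 - <<'E'
from h import *
p=manip.snapshot("top")
s=unproj(p,[(464.2,206.7),(505.5,217),(491.7,270.5),(450.5,260.7)],.045); print(s,s.mean(0))
print("yaw",np.degrees([np.arctan2(*(s[0]-s[3])[[1,0]]),np.arctan2(*(s[1]-s[2])[[1,0]])]))
print("fast",unproj(p,[(300.5,258.2)],.071))
a=unproj(p,[(298.2,269.7),(303.2,247)],.071);print("slot yaw",np.degrees(np.arctan2(*(a[1]-a[0])[[1,0]])))
m=unproj(p,[(321,259.5),(280.8,257.5)],.06);print("mark yaw",m.mean(0),np.degrees(np.arctan2(*(m[1]-m[0])[[1,0]]))-90)
# collar corners seen in crop: left edge
c=unproj(p,[(425+198/4,190+135/4),(425+170/4,190+238/4)],.049);print("collar left",c,np.degrees(np.arctan2(*(c[0]-c[1])[[1,0]])))
st=manip.observe();M=Ro.from_rotvec(st["orientation"]).as_matrix();print(M)
w=manip.snapshot("wrist");print(w["mount"],w["intrinsics"])
E
```

```text
[[ 0.6073 -0.2782  0.045 ]
 [ 0.5898 -0.3512  0.045 ]
 [ 0.4944 -0.3259  0.045 ]
 [ 0.5107 -0.2534  0.045 ]] [ 0.5505 -0.3022  0.045 ]
yaw [-14.3968 -14.9002]
fast [[0.511  0.0121 0.071 ]]
slot yaw -11.600316020941627
mark yaw [0.5107 0.0115 0.06  ] -2.106845661309535
collar left [[ 0.5766 -0.2948  0.049 ]
 [ 0.5308 -0.2821  0.049 ]] -15.445056712180243
[[ 0.3558  0.0001 -0.9345]
 [ 0.9345  0.0001  0.3558]
 [ 0.0001 -1.     -0.    ]]
[[ 1.      0.0001  0.0003  0.0007]
 [-0.0002 -0.291   0.9567 -0.1425]
 [ 0.0001 -0.9567 -0.291   0.0751]
 [ 0.      0.      0.      1.    ]] [[369.6742   0.     319.8768]
 [  0.     369.6742 233.3805]
 [  0.       0.       1.    ]]
```

Emit:
send_rows(targets=[[16, -37, 0, 0, 0, 0.01, 60], [32, -74, 0, 0, 0, 0.02, 60], [48, -111, 0, 0, 0, 0.03, 60], [64, -148, 0, 0, 0, 0.04, 60], [80, -185, 0, 0, 0, 0.05, 60], [96, -222, 0, 0, 0, 0.06, 60], [112, -259, 0, 0, 0, 0.07, 60], [128, -296, 0, 0, 0, 0.08, 60], [144, -333, 0, 0, 0, 0.09, 60], [160, -370, 0, 0, 0, 0.1, 60]])

```text
t: 1.93
position: [0.356, 0.1421, 0.2316]
orientation: [-1.323, -1.014, 1.013]
ft_force: [1.3, 1.0, 0.3]
grip_width: 0.6
```

Emit:
send_rows(targets=[[16, -37, 0, 0, 0, 0, 60], [32, -74, 0, 0, 0, 0, 60], [48, -111, 0, 0, 0, 0, 60], [64, -148, 0, 0, 0, 0, 60], [80, -185, 0, 0, 0, 0, 60], [96, -222, 0, 0, 0, 0, 60], [112, -259, 0, 0, 0, 0, 60], [128, -296, 0, 0, 0, 0, 60], [144, -333, 0, 0, 0, 0, 60], [160, -370, 0, 0, 0, 0, 60]])

```text
t: 2.77
position: [0.5161, -0.2281, 0.2313]
orientation: [-1.323, -1.013, 1.012]
ft_force: [-0.1, 0.1, 0.5]
grip_width: 0.598
```

Emit:
send_rows(targets=[[14, -30, 0, 0, 0, 0, 60], [26, -60, 0, 0, 0, 0, 60], [34, -76, 0, 0, 0, 0, 60], [34, -76, 0, 0, 0, 0, 60], [34, -76, 0, 0, 0, 0, 60], [34, -76, 0, 0, 0, 0, 60], [34, -76, 0, 0, 0, 0, 60], [34, -76, 0, 0, 0, 0, 60], [34, -76, 0, 0, 0, 0, 60], [34, -76, 0, 0, 0, 0, 60]])

```text
t: 3.6
position: [0.5497, -0.3015, 0.2317]
orientation: [-1.323, -1.013, 1.013]
ft_force: [0.6, 0.9, 0.2]
grip_width: 0.601
```

```bash
cat >> h.py <<'E'
def rect(cx,cy,yaw,w,h,z):
    c,s=np.cos(yaw),np.sin(yaw)
    return np.array([[cx+c*a-s*b,cy+s*a+c*b,z] for a,b in((w/2,h/2),(-w/2,h/2),(-w/2,-h/2),(w/2,-h/2))])
def draw(p,polys,st=None):
    g=np.clip(p["frame"][:,:,::-1].astype(float)*1.5,0,255).astype(np.uint8).copy()
    for P,col in polys: cv2.polylines(g,[np.round(proj(p,P,st)).astype(np.int32)],True,col,1,cv2.LINE_AA)
    return g
E
python3 - <<'E'
from h import *
st=manip.observe(); p=manip.snapshot("wrist")
y=np.radians(-14.7);c=(.5505,-.302)
g=draw(p,[(rect(*c,y,.1,.075,.045),(255,0,0)),(rect(*c,y,.048,.028,.049),(255,255,0)),(rect(*c,y,.034,.016,.107),(0,255,0))],st)
cv2.imwrite("pics/w1.png",g)
M=Ro.from_rotvec(st["orientation"]).as_matrix();print(np.degrees(np.arctan2(M[1,0],M[0,0])))
E
```

```text
74.91650827353654
```

View pics/w1.png

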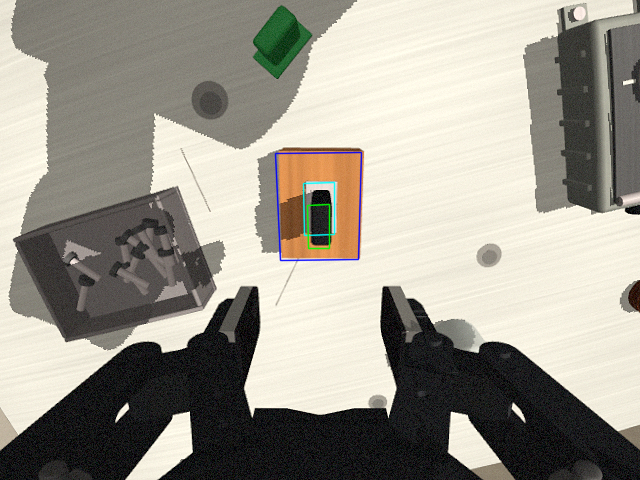

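The overlay matches the stand, collar and handle to within about 2 mm. Now I descend and grip.

Emit:
send_rows(targets=[[1, -1, -30, 0, 0, 0.003, 60], [1, -1, -60, 0, 0, 0.003, 60], [1, -1, -90, 0, 0, 0.003, 60], [1, -1, -115, 0, 0, 0.003, 60], [1, -1, -135, 0, 0, 0.003, 60], [1, -1, -150, 0, 0, 0.003, 60], [1, -1, -162, 0, 0, 0.003, 60], [1, -1, -170, 0, 0, 0.003, 60], [1, -1, -174, 0, 0, 0.003, 60], [1, -1, -174, 0, 0, 0.003, 60]])

```text
t: 4.48
position: [0.5506, -0.3029, 0.0568]
orientation: [-1.32, -1.015, 1.015]
ft_force: [0.3, -0.2, 0.1]
grip_width: 0.601
```

Emit:
send_rows(targets=[[0, 0, 0, 0, 0, 0, 40], [0, 0, 0, 0, 0, 0, 25], [0, 0, 0, 0, 0, 0, 15], [0, 0, 0, 0, 0, 0, 5], [0, 0, 0, 0, 0, 0, 0], [0, 0, 0, 0, 0, 0, 0], [0, 0, 0, 0, 0, 0, 0], [0, 0, 0, 0, 0, 0, 0], [0, 0, 0, 0, 0, 0, 0], [0, 0, 0, 0, 0, 0, 0]], force=80)

```text
t: 5.32
position: [0.5511, -0.3033, 0.0583]
orientation: [-1.323, -1.016, 1.015]
ft_force: [0.5, 1.6, 6.2]
grip_width: 0.179
```

Emit:
send_rows(targets=[[0, 0, 5, 0, 0, 0, 0], [0, 0, 14, 0, 0, 0, 0], [0, 0, 28, 0, 0, 0, 0], [0, 0, 44, 0, 0, 0, 0], [0, 0, 62, 0, 0, 0, 0], [0, 0, 78, 0, 0, 0, 0], [0, 10, 86, 0, 0, 0, 0], [-3, 30, 90, 0, 0, 0, 0], [-8, 60, 90, 0, 0, 0.02, 0], [-12, 90, 90, 0, 0, 0.02, 0]])

```text
t: 6.15
position: [0.538, -0.2116, 0.1474]
orientation: [-1.313, -1.03, 1.03]
ft_force: [1.0, -0.3, -1.4]
grip_width: 0.178
```

Emit:
send_rows(targets=[[-4, 33, 0, 0, 0, 0.01, 0], [-8, 66, 0, 0, 0, 0.02, 0], [-12, 99, 0, 0, 0, 0.03, 0], [-16, 132, 0, 0, 0, 0.04, 0], [-20, 165, 0, 0, 0, 0.04, 0], [-24, 192, 0, 0, 0, 0.04, 0], [-26, 210, 0, 0, 0, 0.04, 0], [-28, 220, 0, 0, 0, 0.04, 0], [-28, 225, 0, 0, 0, 0.04, 0], [-28, 225, 0, 0, 0, 0.04, 0]])

```text
t: 6.98
position: [0.5106, 0.0125, 0.1474]
orientation: [-1.297, -1.061, 1.061]
ft_force: [0.4, -0.4, -1.0]
grip_width: 0.176
```

```bash
python3 - <<'E'
from h import *
st=manip.observe(); p=manip.snapshot("wrist")
M=Ro.from_rotvec(st["orientation"]).as_matrix();yaw=np.degrees(np.arctan2(M[1,0],M[0,0]));print(st["position"],yaw,st["ft_force"],st["grip_width"],M)
ky=np.radians(yaw-90);x,yy,z=st["position"];zo=z-.0133
f=(.511,.012);sy=np.radians(-11.6)
th=np.linspace(0,2*np.pi,40)
circ=np.c_[f[0]+.025*np.cos(th),f[1]+.025*np.sin(th),0*th+.071]
g=draw(p,[(circ,(255,0,0)),(rect(*f,sy,.044,.008,.071),(0,0,255)),(rect(x,yy,ky,.048,.028,zo),(255,255,0)),(rect(x,yy,ky,.03,.003,zo-.026),(0,255,0))],st)
c=proj(p,[[x,yy,zo]],st)[0];print(c)
x0,y0=int(max(0,c[0]-130)),int(max(0,c[1]-110))
cv2.imwrite("pics/w2.png",cv2.resize(g[y0:y0+200,x0:x0+260],None,fx=3,fy=3,interpolation=cv2.INTER_CUBIC));print(x0,y0)
E
```

```text
[0.5106 0.0125 0.1474] 78.54809502059086 [ 0.3568 -0.3981 -1.0332] 0.1755549254471632 [[ 0.1985 -0.0001 -0.9801]
 [ 0.9801 -0.      0.1985]
 [-0.     -1.      0.0001]]
[317.981  290.4643]
187 180
```

View pics/w2.png

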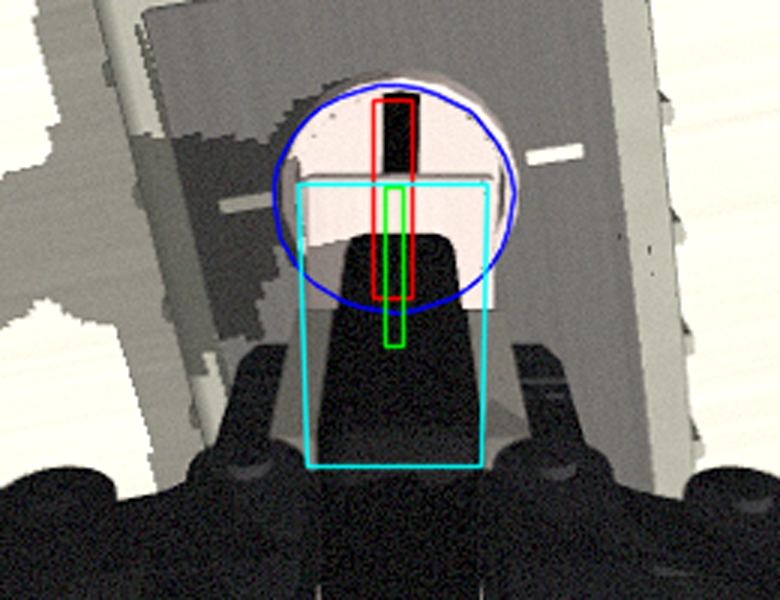

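The slot is about 1 mm to the right (+y) of the key's line and the yaw agrees. The slot centre is at about (402,193) in the crop. I'll shift by 1 mm and insert.

Emit:
send_rows(targets=[[0, 1, -5, 0, 0, 0, 0], [0, 1, -12, 0, 0, 0, 0], [0, 1, -20, 0, 0, 0, 0], [0, 1, -27, 0, 0, 0, 0], [0, 1, -32, 0, 0, 0, 0], [0, 1, -36, 0, 0, 0, 0], [0, 1, -39, 0, 0, 0, 0], [0, 1, -41, 0, 0, 0, 0], [0, 1, -43, 0, 0, 0, 0], [0, 1, -43, 0, 0, 0, 0]])

```text
t: 7.87
position: [0.5107, 0.013, 0.1041]
orientation: [-1.297, -1.06, 1.06]
ft_force: [0.6, 0.2, -0.4]
grip_width: 0.175
```

Emit:
send_rows(targets=[[0, 0, 0, 0, 0, -0.08, 0], [0, 0, 0, 0, 0, -0.16, 0], [0, 0, 0, 0, 0, -0.24, 0], [0, 0, 0, 0, 0, -0.32, 0], [0, 0, 0, 0, 0, -0.4, 0], [0, 0, 0, 0, 0, -0.48, 0], [0, 0, 0, 0, 0, -0.56, 0], [0, 0, 0, 0, 0, -0.64, 0], [0, 0, 0, 0, 0, -0.72, 0], [0, 0, 0, 0, 0, -0.8, 0]])

```text
t: 8.7
position: [0.5104, 0.0125, 0.1045]
orientation: [-1.526, -0.443, 0.445]
ft_force: [-2.6, -4.2, -0.6]
grip_width: 0.176
```

Emit:
send_rows(targets=[[0, 0, 0, 0, 0, -0.08, 0], [0, 0, 0, 0, 0, -0.16, 0], [0, 0, 0, 0, 0, -0.24, 0], [0, 0, 0, 0, 0, -0.32, 0], [0, 0, 0, 0, 0, -0.4, 0], [0, 0, 0, 0, 0, -0.47, 0], [0, 0, 0, 0, 0, -0.54, 0], [0, 0, 0, 0, 0, -0.6, 0], [0, 0, 0, 0, 0, -0.65, 0], [0, 0, 0, 0, 0, -0.65, 0]])

```text
t: 9.53
position: [0.5103, 0.0127, 0.1045]
orientation: [-1.571, 0.065, -0.063]
ft_force: [-2.8, -2.7, 0.1]
grip_width: 0.175
```

```bash
python3 - <<'E'
from h import *
st=manip.observe();M=Ro.from_rotvec(st["orientation"]).as_matrix()
print(st["position"],np.degrees(np.arctan2(M[1,0],M[0,0])),st["ft_force"],st["torque"],st["grip_width"])
E
```

```text
[0.5103 0.0127 0.1045] -4.659343314941976 [-2.78   -2.6806  0.0647] [-0.5526  0.6281  0.1137] 0.1753932751613086
```

Emit:
send_rows(targets=[[0, 0, 0, 0, 0, -0.03, 0], [0, 0, 0, 0, 0, -0.06, 0], [0, 0, 0, 0, 0, -0.09, 0], [0, 0, 0, 0, 0, -0.12, 0], [0, 0, 0, 0, 0, -0.14, 0], [0, 0, 0, 0, 0, -0.16, 0], [0, 0, 0, 0, 0, -0.17, 0], [0, 0, 0, 0, 0, -0.17, 0], [0, 0, 0, 0, 0, -0.17, 0], [0, 0, 0, 0, 0, -0.17, 0]])

```text
t: 10.37
position: [0.5102, 0.0128, 0.1044]
orientation: [-1.563, 0.196, -0.194]
ft_force: [-4.8, -3.0, 1.6]
grip_width: 0.177
```

```bash
python3 - <<'E'
from h import *
st=manip.observe();M=Ro.from_rotvec(st["orientation"]).as_matrix()
print(st["position"],np.degrees(np.arctan2(M[1,0],M[0,0])),st["ft_force"],st["torque"],st["grip_width"])
E
```

```text
[0.5102 0.0128 0.1044] -14.251344077930018 [-4.8469 -2.981   1.6022] [-0.7369  0.8634  0.1926] 0.1767916777504633
```

Emit:
send_rows(targets=[[0, 0, 0, 0, 0, -0.01, 0], [0, 0, 0, 0, 0, -0.02, 0], [0, 0, 0, 0, 0, -0.03, 0], [0, 0, 0, 0, 0, -0.04, 0], [0, 0, 0, 0, 0, -0.05, 0], [0, 0, 0, 0, 0, -0.06, 0], [0, 0, 0, 0, 0, -0.06, 0], [0, 0, 0, 0, 0, -0.06, 0], [0, 0, 0, 0, 0, -0.06, 0], [0, 0, 0, 0, 0, -0.06, 0]])

```text
t: 11.2
position: [0.5102, 0.0127, 0.1044]
orientation: [-1.558, 0.242, -0.241]
ft_force: [-4.5, -3.8, 2.2]
grip_width: 0.177
```

```bash
python3 - <<'E'
from h import *
st=manip.observe();M=Ro.from_rotvec(st["orientation"]).as_matrix()
print(st["position"],np.degrees(np.arctan2(M[1,0],M[0,0])),st["ft_force"],st["torque"],st["grip_width"])
p=manip.snapshot("wrist")
g=np.clip(p["frame"][:,:,::-1].astype(float)*1.5,0,255).astype(np.uint8)
cv2.imwrite("pics/w3.png",cv2.resize(g[150:350,190:450],None,fx=3,fy=3,interpolation=cv2.INTER_CUBIC))
E
```

```text
[0.5102 0.0127 0.1044] -17.621536942377336 [-4.5476 -3.7562  2.2471] [-0.7857  0.9785  0.6792] 0.17664458562363958
```

View pics/w3.png

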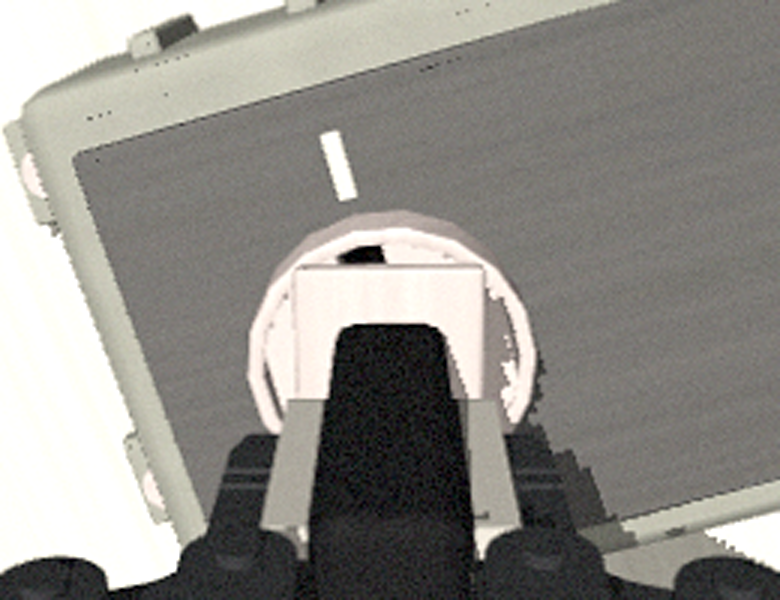

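The torque rose to 0.68 N m, and the slot at (362,253) lies in line with the mark at (338,165), so the fastener is at its stop. I'll ease back to mid-play and lift out.

Emit:
send_rows(targets=[[0, 0, 0, 0, 0, 0.06, 0], [0, 0, 0, 0, 0, 0.12, 0], [0, 0, 0, 0, 0, 0.19, 0], [0, 0, 0, 0, 0, 0.19, 0], [0, 0, 4, 0, 0, 0.19, 0], [0, 0, 10, 0, 0, 0.19, 0], [0, 0, 18, 0, 0, 0.19, 0], [0, 0, 28, 0, 0, 0.19, 0], [0, 0, 38, 0, 0, 0.19, 0], [0, 0, 45, 0, 0, 0.19, 0]])

```text
t: 12.08
position: [0.5111, 0.013, 0.151]
orientation: [-1.569, 0.093, -0.096]
ft_force: [0.4, -0.3, -1.5]
grip_width: 0.175
```

Emit:
send_rows(targets=[[0, -30, 0, 0, 0, 0.1, 0], [0, -60, 0, 0, 0, 0.2, 0], [0, -90, 0, 0, 0, 0.3, 0], [4, -120, 0, 0, 0, 0.4, 0], [8, -150, 0, 0, 0, 0.5, 0], [12, -180, 0, 0, 0, 0.6, 0], [16, -208, 0, 0, 0, 0.7, 0], [20, -228, 0, 0, 0, 0.8, 0], [24, -240, 0, 0, 0, 0.9, 0], [24, -240, 0, 0, 0, 1.0, 0]])

```text
t: 12.92
position: [0.5352, -0.2297, 0.1496]
orientation: [-1.46, -0.689, 0.688]
ft_force: [0.8, -0.4, -1.4]
grip_width: 0.174
```

```bash
python3 - <<'E'
from h import *
st=manip.observe();M=Ro.from_rotvec(st["orientation"]).as_matrix()
print(st["position"],np.degrees(np.arctan2(M[1,0],M[0,0])),st["ft_force"],st["torque"],st["grip_width"])
p=manip.snapshot("top")
g=np.clip(p["frame"][:,:,::-1].astype(float)*1.7,0,255).astype(np.uint8)
cv2.imwrite("pics/t2.png",cv2.resize(g[180:310,250:520],None,fx=2.9,fy=2.9,interpolation=cv2.INTER_CUBIC))
E
```

```text
[ 0.5352 -0.2297  0.1496] 50.526413559198865 [ 0.7509 -0.3681 -1.4071] [ 0.0162  0.0051 -0.0447] 0.17437826635854994
```

View pics/t2.png

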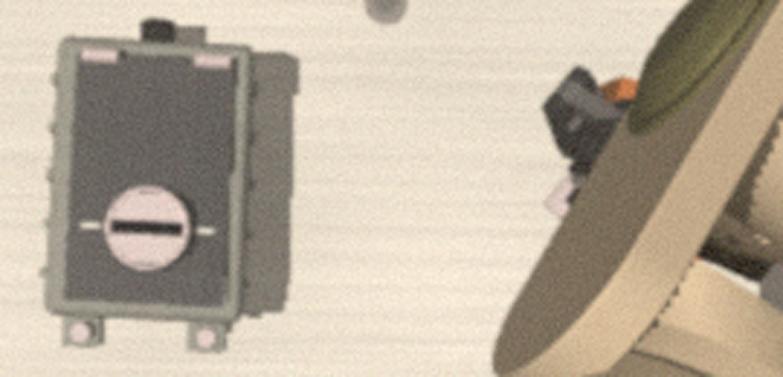

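The slot at (147,228) is in line with both marks, so the fastener is locked. Returning over the stand.

Emit:
send_rows(targets=[[4, -20, 0, 0, 0, 0.1, 0], [8, -40, 0, 0, 0, 0.2, 0], [12, -58, 0, 0, 0, 0.3, 0], [16, -70, 0, 0, 0, 0.38, 0], [16, -74, 0, 0, 0, 0.43, 0], [16, -74, 0, 0, 0, 0.43, 0], [16, -74, 0, 0, 0, 0.43, 0], [16, -74, 0, 0, 0, 0.43, 0], [16, -74, 0, 0, 0, 0.43, 0], [16, -74, 0, 0, 0, 0.43, 0]])

```text
t: 13.8
position: [0.5507, -0.3005, 0.1496]
orientation: [-1.322, -1.015, 1.014]
ft_force: [0.1, -0.7, -1.1]
grip_width: 0.179
```

```bash
python3 - <<'E'
from h import *
st=manip.observe(); p=manip.snapshot("wrist")
M=Ro.from_rotvec(st["orientation"]).as_matrix();yaw=np.degrees(np.arctan2(M[1,0],M[0,0]));print(st["position"],yaw)
ky=np.radians(yaw-90);x,yy,z=st["position"];zo=z-.0133
c=(.5505,-.302);sy=np.radians(-14.7)
g=draw(p,[(rect(*c,sy,.1,.075,.045),(255,0,0)),(rect(*c,sy,.041,.012,.045),(0,0,255)),(rect(x,yy,ky,.048,.028,zo+.004),(255,255,0))],st)
cv2.imwrite("pics/w4.png",cv2.resize(g[130:330,190:450],None,fx=3,fy=3,interpolation=cv2.INTER_CUBIC))
E
```

```text
[ 0.5507 -0.3005  0.1496] 75.02430916127595
```

View pics/w4.png

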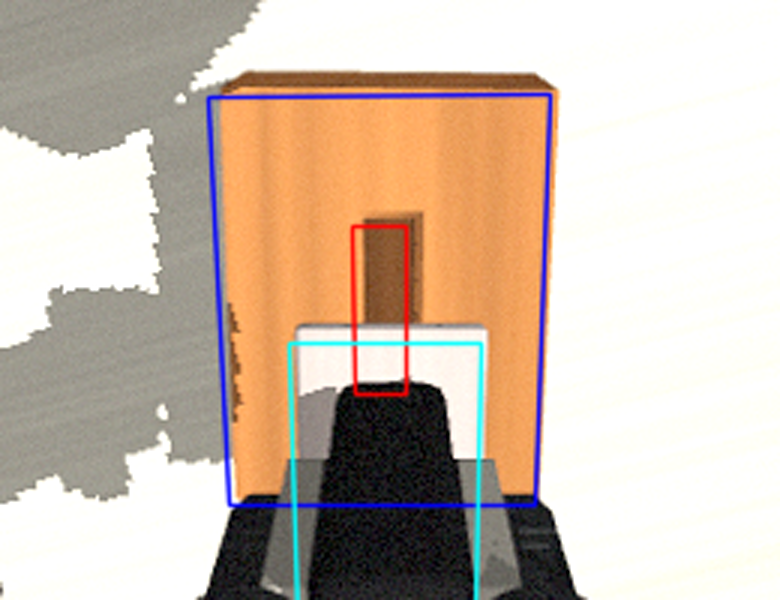

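The pocket at about (392,215–325) lines up with the key's collar, which is centred on 392. I'll lower it straight down.

Emit:
send_rows(targets=[[0, 0, -20, 0, 0, 0, 0], [0, 0, -40, 0, 0, 0, 0], [0, 0, -52, 0, 0, 0, 0], [0, 0, -60, 0, 0, 0, 0], [0, 0, -68, 0, 0, 0, 0], [0, 0, -75, 0, 0, 0, 0], [0, 0, -81, 0, 0, 0, 0], [0, 0, -86, 0, 0, 0, 0], [0, 0, -89, 0, 0, 0, 0], [0, 0, -90, 0, 0, 0, 0]])

```text
t: 14.68
position: [0.5507, -0.301, 0.059]
orientation: [-1.321, -1.015, 1.015]
ft_force: [-0.3, 0.3, -1.0]
grip_width: 0.176
```

Emit:
send_rows(targets=[[0, 0, -0.5, 0, 0, 0, 0], [0, 0, -1, 0, 0, 0, 0], [0, 0, -1.5, 0, 0, 0, 0], [0, 0, -1.5, 0, 0, 0, 0], [0, 0, -1.5, 0, 0, 0, 0], [0, 0, -1.5, 0, 0, 0, 0], [0, 0, -1.5, 0, 0, 0, 0], [0, 0, -1.5, 0, 0, 0, 0], [0, 0, -1.5, 0, 0, 0, 0], [0, 0, -1.5, 0, 0, 0, 0]])

```text
t: 15.52
position: [0.5508, -0.3012, 0.0583]
orientation: [-1.322, -1.015, 1.015]
ft_force: [-1.4, 1.0, 5.5]
grip_width: 0.177
```

The collar is down, with 5.5 N of contact at the same height as before. I'll release gently and rise.

Emit:
send_rows(targets=[[0, 0, 0.5, 0, 0, 0, 20], [0, 0, 0.5, 0, 0, 0, 25], [0, 0, 0.5, 0, 0, 0, 30], [0, 0, 0.5, 0, 0, 0, 40], [0, 0, 0.5, 0, 0, 0, 55], [0, 0, 0.5, 0, 0, 0, 60], [0, 0, 0.5, 0, 0, 0, 60], [0, 0, 0.5, 0, 0, 0, 60], [0, 0, 5, 0, 0, 0, 60], [0, 0, 12, 0, 0, 0, 60]])

```text
t: 16.35
position: [0.5505, -0.3008, 0.0697]
orientation: [-1.32, -1.014, 1.015]
ft_force: [0.1, -0.2, 0.7]
grip_width: 0.602
```

Emit:
send_rows(targets=[[0, 0, 15, 0, 0, 0, 60], [0, 0, 35, 0, 0, 0, 60], [0, 0, 60, 0, 0, 0, 60], [0, 0, 85, 0, 0, 0, 60], [0, 0, 110, 0, 0, 0, 60], [0, 0, 130, 0, 0, 0, 60], [0, 0, 145, 0, 0, 0, 60], [0, 0, 155, 0, 0, 0, 60], [0, 0, 160, 0, 0, 0, 60], [0, 0, 160, 0, 0, 0, 60]])

```text
t: 17.18
position: [0.5508, -0.3011, 0.2308]
orientation: [-1.323, -1.016, 1.015]
ft_force: [-0.6, -0.2, 0.1]
grip_width: 0.598
```

```bash
python3 - <<'E'
from h import *
st=manip.observe(); p=manip.snapshot("wrist"); print(st["position"],st["ft_force"])
c=(.551,-.3005);y=np.radians(-14.7)
g=draw(p,[(rect(*c,y,.1,.075,.045),(255,0,0)),(rect(*c,y,.048,.028,.049),(255,255,0)),(rect(*c,y,.034,.016,.107),(0,255,0))],st)
s=manip.snapshot("scene");h=np.clip(s["frame"][:,:,::-1].astype(float)*1.5,0,255).astype(np.uint8)
a=cv2.resize(g[120:300,230:410],(400,400),interpolation=cv2.INTER_CUBIC);b=cv2.resize(h[340:460,190:310],(400,400),interpolation=cv2.INTER_CUBIC)
cv2.imwrite("pics/f.png",np.hstack([a,b]))
E
```

```text
[ 0.5508 -0.3011  0.2308] [-0.5532 -0.1813  0.1052]
```

View pics/f.png

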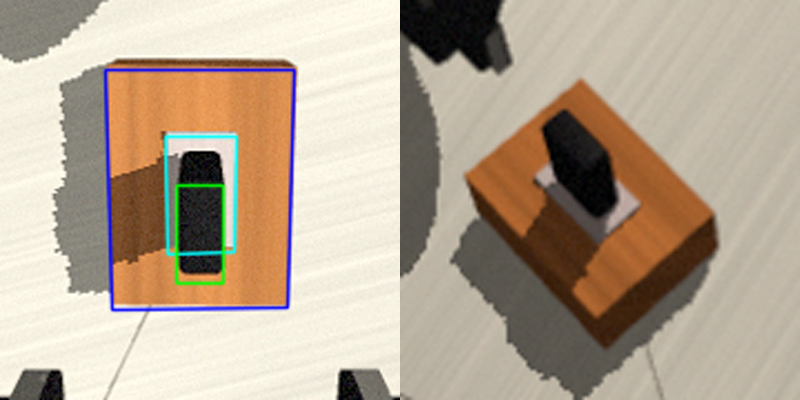

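The collar sits flat on the stand and centred, and the handle is upright as at the start. Handing in.

```bash
python3 -c "
from rig import manip
print(manip.finish_job())"
```

```text
the job is handed in; nothing more can be done
None
```

I took the black key from its stand, put the blade in the grey box's fastener and turned it clockwise to its stop. Then I put the key back in its stand and handed the job in at about 17 s of the 53 s. The hand-in gives no verdict, so the checks below are my own.

- **Insertion:** the blade tip was about 6 mm below the top of the fastener head, worked out from the tool height rather than seen. There was almost no contact force going in.
- **Locking:** the turning torque rose from about 0.11 to 0.68 N m at the stop. The top view taken after I lifted the key out shows the slot in line with both marks.
- **Key in its stand:** the collar made contact (5.5 N) at the same tool height as when I gripped it. The last wrist and scene pictures show the key upright, the collar flat and within about 3 mm of the stand's centre. The gripper was clear of it.
- **Small disagreements:** the wrist camera's overlays were 1–3 mm off the top camera's positions. I corrected for this by aligning the key relative to the slot and the pocket.
- **Other things on the bench:** the arm passed near none of them and no unexpected force showed. I did not measure their positions again at the end.

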